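# Roll a new wire reel up onto the reel dispenser

## Task

Load the new blue wire reel onto the reel dispenser: with your fingertips, gently roll it up the sloped channel, over the front roller, until it drops between the two rollers in front of the back stop and stays there without rolling back, then take your hand away. Only push it - don't lift it off the channel and don't bat it so that it runs away - and leave everything else on the bench where it is.

Things in the scene. Friction and masses are not known exactly. Their poses are not given: they have to be found in the camera images.
- reel: new wire reel in its card wrap: smooth, slippery drum, 90 mm diameter, 50 mm wide; two 5 mm blue plastic flanges, brown card band between them 1.5 mm below the rims; about 0.4 kg. Stands on its rims like a wheel, at first on the dispenser's level landing, 10 to 40 mm short of the ramp's foot. Origin at its centre, 45 mm from the rims; its own y axis is the axle (x and z turn as it rolls).
- stand: reel dispenser, screwed to the bench: grey metal channel 310 mm long, 62 wide, 56 between its sides. Origin on the bench under the centre line; x runs uphill from the open low end to the back stop, z up. Level landing at x -165 to -83 mm: floor 3 mm above the bench, side rails 21 mm high; the reel's centre is 48 mm up there. Then the ramp; beside the rollers cheeks 48 mm high.
- ramp: the dispenser's sloped plate. Origin on its upper face at the foot of the slope, on the centre line (83 mm before the dispenser's origin, 3 mm above the bench); x points up the slope, z square to the plate. 131 mm long, slope 0.19 rad, ends 28 mm above the bench just before the front roller; side rails 18 mm above it. Let go on it, the reel rolls back down.
- front_roller (a point): top of the front roller, at x 57 mm of the dispenser, 29 mm above the bench: white, 18 mm diameter, lies across the channel and turns freely. The reel's centre is 74 mm above the bench when right over it; past it the reel drops in by itself.
- rear_roller (a point): top of the rear roller, at x 113 mm of the dispenser, 29 mm above the bench; the same as the front one.
- seat (a point): where the reel's centre lies when it sits on both rollers: x 85 mm of the dispenser, 66 mm above the bench.
- back_stop (a point): middle of the face of the upright back stop behind the rollers, at x 137 mm of the dispenser; the plate is 95 mm high. The seated reel stands 7 mm clear of it.
- empty_reel: bystander: an empty black plastic reel, 90 mm in diameter and 50 mm high, lying flat on one flange, origin at its centre
- driver: bystander: a red-handled screwdriver 170 mm long, lying on the bench beside the dispenser
- offcut: bystander: an offcut of aluminium mast tube, 48 mm in diameter and 50 mm high, standing on end; origin at the centre of its underside
- injector: bystander: a white plastic power injector box, 105 x 48 x 30 mm; origin at the centre of its underside
- parts_box: bystander: a small brown carton, 85 x 65 x 40 mm, beside the dispenser; origin at the centre of its underside
- access_point: bystander: a white disc-shaped wireless access point, 170 mm in diameter, lying on a carton 80 mm high at the right side; origin at the centre of its underside
- flask: bystander: a steel drinking flask, 68 mm in diameter and 200 mm high, to the left; origin at the centre of its underside
Mind the look-alikes: they are no part of the job. Leave any yellow look-alike of the reel alone.

How it is judged (in metres and radians):
On the way:
1. the fingers push the reel up the ramp, with the reel still resting in the channel (x of reel in the frame of stand between -0.05 and 0.05 m and z of reel in the frame of ramp below 0.055 m and contact force between the fingers and reel above 0.1 N), for 0.05 s.
At the end, for the whole second after the job is handed in: The reel sits between the two rollers of the dispenser: its centre within 8 mm of the mid-line between them along the channel, within 6 mm of the channel's centre line, 61 to 70 mm above the bench, its axle within 0.12 rad of square across the channel, at rest (under 20 mm/s) (x of reel in the frame of stand between 0.077 and 0.093 m and y of reel in the frame of stand between -0.006 and 0.006 m and z of reel in the frame of stand between 0.061 and 0.07 m and angle between the y axis of reel and the y axis of stand, either way round below 0.12 rad and linear speed of reel below 0.02 m/s); the robot touches nothing.
It fails at once if the reel is lifted: 15 mm or more off the landing or the ramp, or 20 mm above its place between the rollers ((x of reel in the frame of stand below -0.083 m and z of reel in the frame of stand above 0.063 m) or (x of reel in the frame of stand above -0.083 m and z of reel in the frame of ramp above 0.06 m) or z of reel in the frame of stand above 0.086 m).
It fails at once if the reel is batted or runs away (faster than 0.5 m/s) (linear speed of reel above 0.5 m/s).
It fails at once if a bystander is moved by more than 15 mm (distance of any of empty_reel, driver, offcut, injector, parts_box, access_point, flask from where it was at the start of the episode above 0.015 m).
It also fails if it takes over 38 s, if anything falls off the work surface, if the arm or the gripper's body presses on something with over 40 N, if the wrist force passes 120 N, or if a joint passes its speed limit or range.

## Robot

A 6-joint arm with a two-finger parallel gripper is mounted at the origin on the work surface. World frame = base frame: x ahead of the robot, y to its left, z up, the work surface at z = 0. Lengths are in mm, angles in rad, forces in N, time in s.
With the tool pointing down it reaches from about 350 to 975 mm from the base axis. Payload 7.1 kg.
Tool frame: the origin (TCP) lies at the centre of the arm's flange, where the gripper is bolted on; the fingertips stand 182 mm ahead of it and the grasp point (between the pads) lies 163 mm ahead of it; x points along the fingers, y is the direction in which the jaws open and shut, and the axes are right-handed (so a half turn about x gives the same grasp; the last joint's range is limited). The gripper opens to 88 mm and grips with 3 to 60 N. Pads are 20 mm wide; open, the fingers measure 115 mm over their backs; the gripper's body (75 mm by 178 mm) begins 61 mm behind the grasp point.
Start: joints at [-1.325, 0.423, 1.63, -0, 1.089, -0.019], TCP at [163.592, -603.195, 404.675] pointing down, gripper open.
Joint ranges: [-3, 3], [-0.9, 2.11], [0.09, 2.58], [-1.31, 4.45], [0.11, 2.69], [-2.54, 2.54]. Speed limits (rad/s): [2.39, 2.39, 3.01, 3.14, 3.14, 3.14].

## Interface

Orientations are given as a rotation vector (axis times angle).
In Python, from workcell import readout, viewer, workorder, models gives the robot as it stands. The module is installed in compiled form; this text tells all that it offers.
- The arm moves only by the tool apply_moves, never from a script. Its argument "commands" is a list that holds one entry, the list of rows, each a list of 4 numbers: the shift along the world's x, y, z in m, then the turn about the world's z in rad. A call has 1 to 8 rows; each row is the pose to reach, as a shift and turn from the pose commanded when the call began; what a row does not reach only later rows make up. A row lasts 1/8 s, in which the tool goes at most 62.5 mm and 10.7 degrees, less where a joint would pass 70% of its speed; a pose out of reach is approached as far as the arm can. A call with a gripper value outside its range is refused whole. "gripper" is the finger opening in m, from 0 to 0.0878, set as the call begins (left out, the last holds). The fingers move at their own pace and stop on an object; the grip force is fixed at half the most. Time passes only in rows, so rows that repeat a pose let the fingers close. It gives the time, the measured TCP pose, the force and the opening at its end, in the units of the state.
- readout.get_obs(): the state, without advancing time (a new reading comes with each control period).
- viewer.get_image(name): name is "side" or "top"; returns a dict with "color" (384x512x3 uint8, red, green, blue), "vertical_fov" (degrees; the focal length in pixels is half the picture's height over the tangent of half this angle, whatever the lens; pixels are square), "cx", "cy" (the principal point, pixels), "D" ([k1, k2, p1, p2, k3] as OpenCV has them; the pictures are not rectified), "rvec" (rotation vector, rad) and "tvec" (3), from world to camera coordinates, as OpenCV has them. Camera axes: x right, y down, z forward; pixel columns grow to the right and rows downward; lengths in mm; the calibration is good to about 2 mm. A picture is of the moment at which its call begins. There is no depth.
- workorder.close_job(): hands the job in, once; it reports no verdict.
Trained networks look in the newest picture that a camera, given by its name, has taken for a name from the list of things; names that differ only in an ending like _2 or _b are one class to them, and where a whole thing is asked for, a point or a joint stands for the part that bears it (a point fixed in the world has none). Each returns a list of dicts, best first, with "conf" (0 to 1); they miss things now and then, are a little off and sometimes report something else, mostly with a low value. They report only what shows in the picture. A call takes as long as a camera call. They do not tell look-alikes from the thing itself.
- models.search_frame(camera, label): "position" ([x, y, z] in mm, in world coordinates, good to about 4 mm: the middle of the surface that is visible of it).
- models.place_of(camera, label): "position" ([x, y, z] in mm, in world coordinates, good to about 4 mm: a listed point, or the origin of a listed thing).
The state is a dict: "t": time; "qpos": joint angles; "qvel": joint speeds; "joint_torque": joint torques, N m; "ee_pos": TCP position; "orientation": TCP orientation; "ft_force": force on the tool from outside, world axes, zero at the start; "moment": the same for the moment, N m; "width": finger opening in mm.
Only numpy, scipy, OpenCV 4.12 (cv2) and the standard library are available. Lean on these libraries where they do the work, as an engineer would, in place of code of your own. Each camera call takes 0.05 s, during which the arm holds its last target.

## Working session

There is one attempt and no reset: what is moved stays moved. The work goes in short steps, Python scripts to look and compute and a tool call to move; the robot and the scene stay as the last step left them, time stands still between calls to the robot, and variables do not carry over. Pictures are saved under pics/ and viewed, and the job is handed in when it is done.

Besides the shell and the picture viewer there is one more tool, called after "Emit:" in YAML: its name, and indented under it one key for each argument. apply_moves: Moves the arm, as the interface text tells. Its arguments: {"type":"object","properties":{"commands":{"type":"array","items":{"type":"array","items":{"type":"array","items":{"type":"number"}}}},"gripper":{"type":"number"}},"required":["commands"]}

```bash
mkdir -p pics
python3 - <<'E'
from workcell import readout, viewer, models
import cv2,numpy as np
for c in ["side","top"]:
    im=viewer.get_image(c); cv2.imwrite(f"pics/{c}0.png",im["color"][:,:,::-1])
    print(c,im["vertical_fov"],im["cx"],im["cy"],im["D"],im["rvec"],im["tvec"])
    for l in ["reel","stand","ramp","front_roller","rear_roller","seat","back_stop","empty_reel","driver","offcut","injector","parts_box","access_point","flask"]:
        print(c,l,[(np.round(d["position"]).tolist(),round(d["conf"],2)) for d in models.place_of(c,l)][:3])
print(readout.get_obs())
E
```

```text
side 53.40172157457472 258.8023573036549 193.71132864059788 [-0.01436525  0.          0.          0.          0.        ] [ 0.17363046 -2.7742795   1.32758618] [ 582.19673755   93.56202241 1080.42860547]
side reel [([568.0, 27.0, 49.0], 0.76), ([759.0, -211.0, 46.0], 0.69), ([656.0, -126.0, 47.0], 0.61)]
side stand [([545.0, -415.0, 81.0], 0.36)]
side ramp [([560.0, 42.0, 7.0], 0.68)]
side front_roller [([524.0, 176.0, 29.0], 0.9), ([605.0, 315.0, 6.0], 0.45)]
side rear_roller [([506.0, 234.0, 34.0], 0.7), ([544.0, -415.0, 82.0], 0.2)]
side seat [([514.0, 202.0, 67.0], 0.64)]
side back_stop [([500.0, 256.0, 65.0], 0.84)]
side empty_reel [([697.0, 99.0, 24.0], 0.8), ([545.0, -416.0, 79.0], 0.68)]
side driver [([456.0, 33.0, 2.0], 0.59)]
side offcut []
side injector [([660.0, 200.0, -1.0], 0.9), ([394.0, 196.0, 1.0], 0.2)]
side parts_box [([395.0, 195.0, 1.0], 0.83), ([604.0, 316.0, 4.0], 0.25)]
side access_point [([547.0, -416.0, 80.0], 0.76), ([396.0, 194.0, 4.0], 0.23)]
side flask [([429.0, 410.0, 7.0], 0.59)]
top 54.9288843551808 253.65227039229458 194.28797518986855 [-0.06372206  
[... 818 characters left out ...]
 [([427.0, 412.0, 1.0], 0.57)]
{'t': 1.5, 'qpos': array([-1.32499437e+00,  4.23110746e-01,  1.62990755e+00,  1.44985501e-05,
        1.08857117e+00, -1.89906956e-02]), 'qvel': array([ 9.74763799e-04, -7.14708246e-05, -1.64691621e-03, -1.36869624e-03,
        1.76084427e-03,  2.12143797e-03]), 'joint_torque': array([-5.64102109e-06, -5.44570506e+01, -2.74038076e+01,  6.43936009e-02,
        1.68757344e-02, -2.31113040e-05]), 'ee_pos': array([ 163.59699232, -603.19511692,  404.6653756 ]), 'orientation': array([ 2.0800536 ,  0.27700116, -2.08002607]), 'ft_force': array([-0.19393104, -0.45037854,  0.32851296]), 'moment': array([-0.01928046, -0.0081233 , -0.00608301]), 'width': 87.97371122812494}
```

View pics/side0.png

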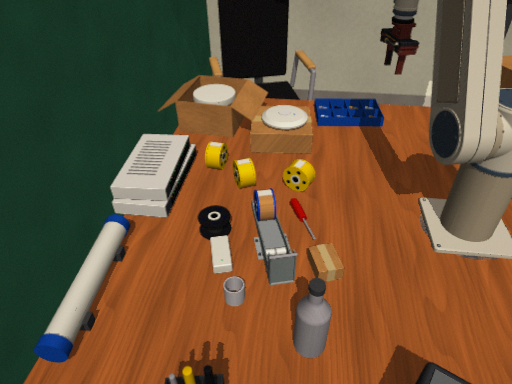

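View pics/top0.png

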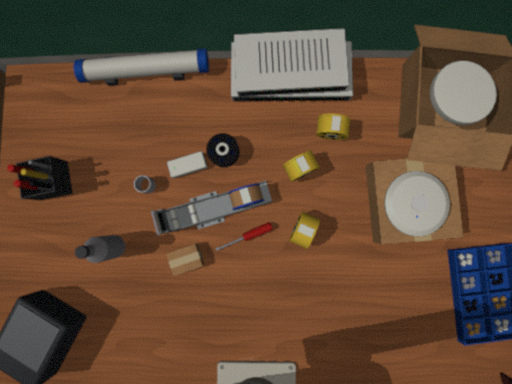

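```bash
cat > h.py <<'E'
from workcell import readout, viewer, models
import cv2,numpy as np
from scipy.spatial.transform import Rotation as R
def proj(im,P):
    h=im["color"].shape[0]; f=h/2/np.tan(np.radians(im["vertical_fov"]/2))
    K=np.array([[f,0,im["cx"]],[0,f,im["cy"]],[0,0,1.]])
    return cv2.projectPoints(np.array(P,float).reshape(-1,1,3),im["rvec"],im["tvec"],K,im["D"])[0].reshape(-1,2)
def st(p,P):
    x,y,a=p;P=np.atleast_2d(np.array(P,float));c,s=np.cos(a),np.sin(a)
    return np.c_[x+c*P[:,0]-s*P[:,1],y+s*P[:,0]+c*P[:,1],P[:,2]]
E
python3 - <<'E'
from h import *
from scipy.optimize import least_squares
L={"stand":[0,0],"ramp":[-83,0],"front_roller":[57,0],"rear_roller":[113,0],"seat":[85,0],"back_stop":[137,0]}
obs=[];reel=[]
for k in range(2):
  for c in ["side","top"]:
    im=viewer.get_image(c)
    for l in L:
        d=models.place_of(c,l)
        if d and d[0]["conf"]>.5: obs.append((L[l],d[0]["position"][:2],l,c))
    for d in models.place_of(c,"reel"):
        if abs(d["position"][0]-567)<30: reel.append(d["position"])
f=lambda p:np.concatenate([(st(p,[[*o[0],0]])[0,:2]-o[1]) for o in obs])
r=least_squares(f,[534,119,1.85],loss="soft_l1",f_scale=4)
p=r.x;print(p);
for o,e in zip(obs,f(p).reshape(-1,2)):print(o[2:],e.round(1))
print(np.round(reel,1)); np.save("p.npy",p)
c,s=np.cos(p[2]),np.sin(p[2])
for q in reel: print("reel in stand",(q[0]-p[0])*c+(q[1]-p[1])*s,-(q[0]-p[0])*s+(q[1]-p[1])*c)
o=readout.get_obs();M=R.from_rotvec(o["orientation"]).as_matrix();print(M.round(3),o["ee_pos"],o["t"])
for cam,z,box in [("top",5,(140,170,290,250)),("side",4,(200,170,340,300))]:
    im=viewer.get_image(cam);x0,y0,x1,y1=box
    I=cv2.resize(im["color"][y0:y1,x0:x1,::-1],None,fx=z,fy=z,interpolation=cv2.INTER_CUBIC)
    def line(P,col):
        q=((proj(im,st(p,P))-[x0,y0]+.5)*z).astype(int); cv2.polylines(I,[q.reshape(-1,1,2)],False,col,1)
    for sy in(-31,31): line([[-165,sy,24],[-83,sy,24],[46,sy,46]],(0,255,0)); 
    line([[137,-31,95],[137,31,95]],(0,255,255));line([[-165,-31,3],[-165,31,3]],(0,255,255))
    for rx in(57,113): line([[rx,-28,29],[rx,28,29]],(255,0,255))
    cv2.imwrite(f"pics/{cam}1.png",I)
E
```

```text
[539.08056971 122.49776005   1.85243658]
('stand', 'side') [-2.5 -0.9]
('ramp', 'side') [0.4 2.3]
('front_roller', 'side') [-0.1 -0.2]
('rear_roller', 'side') [ 0.9 -1.4]
('seat', 'side') [-0.6  5. ]
('back_stop', 'side') [ 1.4 -3. ]
('stand', 'top') [3.6 1.8]
('ramp', 'top') [-1.2 -1.8]
('front_roller', 'top') [ 4.1 -1.4]
('rear_roller', 'top') [-5.7 -1.4]
('seat', 'top') [-4.  -0.3]
('back_stop', 'top') [-1.   2.3]
('stand', 'side') [-1.5  1.4]
('ramp', 'side') [-0.6  3.4]
('front_roller', 'side') [ 0.9 -0. ]
('rear_roller', 'side') [ 3.2 -3.3]
('seat', 'side') [-0.2  1.1]
('back_stop', 'side') [ 0.7 -1.8]
('stand', 'top') [2.3 4.4]
('ramp', 'top') [-2.6 -2.7]
('front_roller', 'top') [ 2.6 -0.8]
('seat', 'top') [1.4 2.5]
('back_stop', 'top') [-2.9 -2.6]
[[567.2  28.6  45.1]
 [565.   27.9  49. ]
 [567.6  24.6  45. ]
 [567.9  25.8  46. ]]
reel in stand -98.0135480176585 -0.9143890975777893
reel in stand -98.07451897913047 1.3934849331824282
reel in stand -101.96712408620043 -0.1869028294925954
reel in stand -100.89778255956718 -0.8086010677220727
[[ 0.     0.262 -0.965]
 [ 0.    -0.965 -0.262]
 [-1.    -0.    -0.   ]] [ 163.58802634 -603.18765678  404.67472306] 3.1
```

View pics/top1.png

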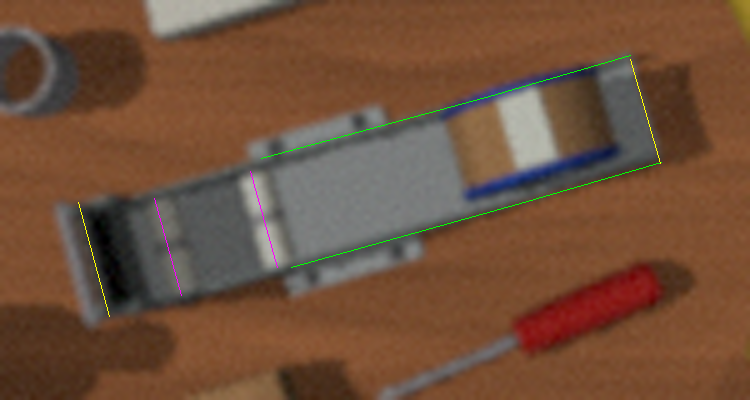

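View pics/side1.png

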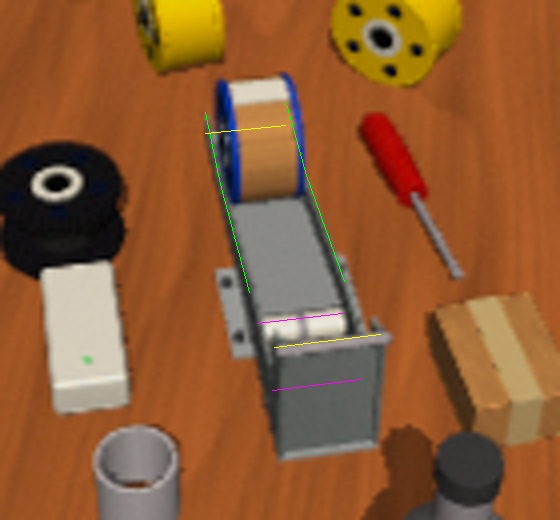

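Emit:
apply_moves:
  commands:
    - [[0.035,0.046,0,0.132],[0.071,0.092,0,0.264],[0.106,0.138,0,0.397],[0.142,0.184,0,0.529],[0.177,0.23,0,0.661],[0.213,0.276,0,0.793],[0.248,0.322,0,0.926],[0.284,0.368,0,1.058]]
  gripper: 0.024

```text
t: 4.2
ee_pos: [448.5, -233.6, 405.0]
orientation: [1.387, 1.083, -1.386]
ft_force: [0.6, -1.8, -0.1]
width: 24.1
```

Emit:
apply_moves:
  commands:
    - [[0.035,0.046,0,0.132],[0.071,0.092,0,0.264],[0.106,0.138,0,0.397],[0.1415,0.1847,0,0.529],[0.1415,0.1847,-0.05,0.529],[0.1415,0.1847,-0.1,0.529],[0.1415,0.1847,-0.1,0.529],[0.1415,0.1847,-0.1,0.529]]

```text
t: 5.2
ee_pos: [589.8, -50.7, 306.1]
orientation: [1.001, 1.328, -0.999]
ft_force: [-0.8, 0.5, 0.4]
width: 24.0
```

Emit:
apply_moves:
  commands:
    - [[0,0,-0.04,0],[0,0,-0.08,0],[0,0,-0.08,0]]

```text
t: 5.58
ee_pos: [589.0, -50.7, 224.7]
orientation: [1.0, 1.33, -1.001]
ft_force: [-0.4, -0.5, 0.8]
width: 24.1
```

```bash
cat > look.py <<'E'
import sys
from h import *
n=sys.argv[1]
p=np.load("p.npy");c,s=np.cos(p[2]),np.sin(p[2])
def tos(q): return [round((q[0]-p[0])*c+(q[1]-p[1])*s,1),round(-(q[0]-p[0])*s+(q[1]-p[1])*c,1),round(q[2],1)]
o=readout.get_obs();M=R.from_rotvec(o["orientation"]).as_matrix()
print(o["t"],o["ee_pos"],"tip in stand",tos(o["ee_pos"]+182*M[:,0]),"yaw err",np.arctan2(M[1,1],M[0,1])-(p[2]-np.pi/2), o["ft_force"])
out=[]
for cam,z,box in [("top",2,(130,140,330,270)),("side",2,(190,130,350,310))]:
    im=viewer.get_image(cam);x0,y0,x1,y1=box
    for d in models.place_of(cam,"reel"):
        q=tos(d["position"])
        if abs(q[1])<25: print(cam,q,round(d["conf"],2))
    I=cv2.resize(im["color"][y0:y1,x0:x1,::-1],None,fx=z,fy=z,interpolation=cv2.INTER_CUBIC)
    out.append(cv2.copyMakeBorder(I,0,360-I.shape[0],0,0,cv2.BORDER_CONSTANT))
cv2.imwrite(f"pics/{n}.png",np.hstack(out))
E
python3 look.py a1
```

```text
5.575 [588.95788306 -50.73678243 224.70824994] tip in stand [np.float64(-180.2), np.float64(0.5), np.float64(42.7)] yaw err -0.0010882354752071444 [-0.43757937 -0.48379914  0.75222401]
top [np.float64(-99.3), np.float64(1.5), 45.9] 0.75
side [np.float64(-97.8), np.float64(-0.3), 45.6] 0.65
```

View pics/a1.png

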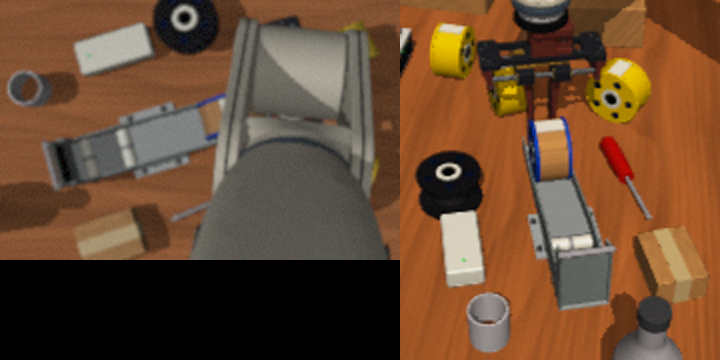

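Emit:
apply_moves:
  commands:
    - [[-0.0028,0.0096,0,0],[-0.0056,0.0192,0,0],[-0.0067,0.0231,0,0],[-0.0078,0.0269,0,0],[-0.0089,0.0307,0,0],[-0.01,0.0346,0,0],[-0.0111,0.0384,0,0],[-0.0122,0.0423,0,0]]

```text
t: 6.78
ee_pos: [577.5, -8.5, 225.2]
orientation: [1.0, 1.327, -0.999]
ft_force: [0.4, -4.7, 3.1]
width: 23.8
```

```bash
python3 look.py a2
```

```text
6.775 [577.51167217  -8.54326153 225.21837774] tip in stand [np.float64(-136.8), np.float64(-0.8), np.float64(43.2)] yaw err -0.0003999456519830358 [ 0.36869327 -4.66353169  3.07904579]
top [np.float64(-80.2), np.float64(-0.2), 47.0] 0.41
side [np.float64(-77.1), np.float64(1.4), 49.0] 0.65
```

View pics/a2.png

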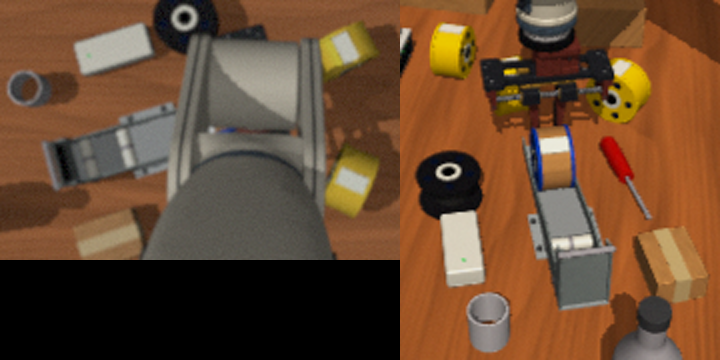

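Emit:
apply_moves:
  commands:
    - [[-0.0011,0.0038,0.0008,0],[-0.0022,0.0077,0.0015,0],[-0.0033,0.0115,0.0023,0],[-0.0044,0.0154,0.0031,0],[-0.0056,0.0192,0.0038,0],[-0.0067,0.0231,0.0046,0],[-0.0078,0.0269,0.0054,0],[-0.0089,0.0307,0.0062,0]]

```text
t: 7.98
ee_pos: [569.0, 21.0, 232.3]
orientation: [0.998, 1.325, -0.998]
ft_force: [1.9, -15.4, 10.1]
width: 24.0
```

```bash
python3 look.py a3
```

```text
7.975 [569.01557052  20.99042609 232.26107074] tip in stand [np.float64(-106.5), np.float64(-1.0), np.float64(50.3)] yaw err 0.00042726293236794444 [  1.88575996 -15.43087562  10.11666067]
top [np.float64(-51.1), np.float64(1.4), 55.2] 0.39
side [np.float64(-49.3), np.float64(-5.1), 52.5] 0.77
```

View pics/a3.png

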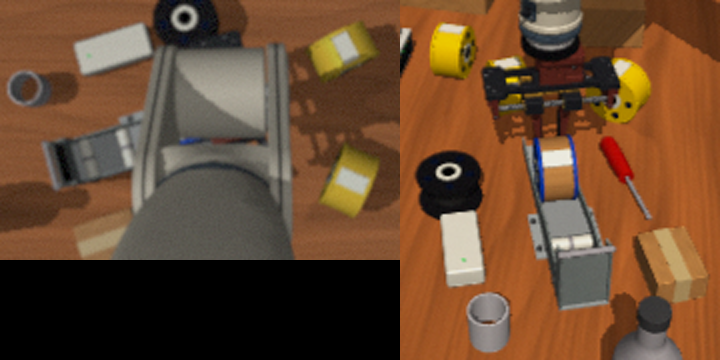

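Emit:
apply_moves:
  commands:
    - [[0.0008,-0.0029,-0.005,0],[0.0017,-0.0058,-0.011,0],[0.0017,-0.0058,-0.017,0],[0.0017,-0.0058,-0.023,0],[0.0017,-0.0058,-0.029,0],[0.0017,-0.0058,-0.034,0],[0.0017,-0.0058,-0.034,0]]
  gripper: 0.02

```text
t: 9.05
ee_pos: [569.8, 16.3, 196.3]
orientation: [0.999, 1.329, -1.0]
ft_force: [1.2, -6.0, 2.8]
width: 19.7
```

```bash
python3 look.py a4
```

```text
9.05 [569.75539222  16.32726865 196.3012383 ] tip in stand [np.float64(-110.6), np.float64(0.1), np.float64(14.3)] yaw err -0.0006160476946944216 [ 1.20585389 -5.95856533  2.75435901]
top [np.float64(133.7), np.float64(-2.6), 71.6] 0.25
side [np.float64(-53.9), np.float64(-1.8), 51.7] 0.72
```

View pics/a4.png

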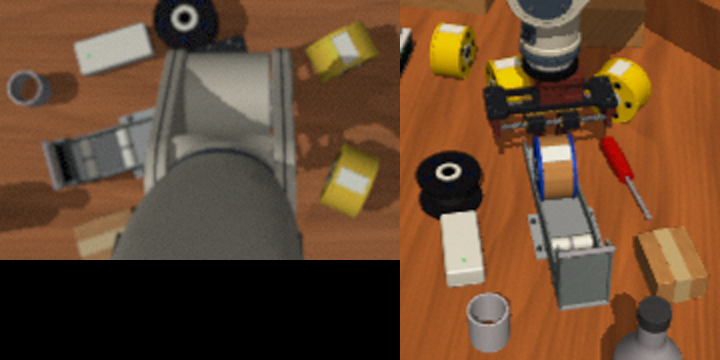

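Emit:
apply_moves:
  commands:
    - [[-0.0011,0.0038,0.0045,0],[-0.0022,0.0077,0.009,0],[-0.0033,0.0115,0.0135,0],[-0.0044,0.0154,0.018,0],[-0.0056,0.0192,0.0225,0],[-0.0067,0.0231,0.027,0],[-0.0078,0.0269,0.0315,0],[-0.0089,0.0307,0.036,0]]

```text
t: 10.25
ee_pos: [561.2, 47.6, 233.2]
orientation: [1.0, 1.328, -0.999]
ft_force: [4.1, -3.1, 2.9]
width: 19.7
```

```bash
python3 look.py a5
```

```text
10.25 [561.22579874  47.62791394 233.16009012] tip in stand [np.float64(-78.1), np.float64(-0.7), np.float64(51.2)] yaw err -0.0006785053610662839 [ 4.05665745 -3.08390232  2.86472595]
top [np.float64(-24.7), np.float64(0.7), 57.1] 0.58
side [np.float64(-25.2), np.float64(-1.1), 60.4] 0.93
```

View pics/a5.png

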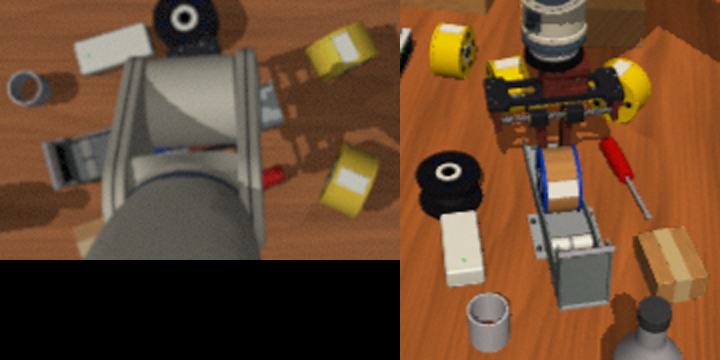

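Emit:
apply_moves:
  commands:
    - [[0.0008,-0.0029,-0.005,0],[0.0014,-0.0048,-0.011,0],[0.0014,-0.0048,-0.017,0],[0.0014,-0.0048,-0.023,0],[0.0014,-0.0048,-0.029,0],[0.0014,-0.0048,-0.034,0],[0.0014,-0.0048,-0.034,0]]

```text
t: 11.32
ee_pos: [562.1, 41.3, 198.7]
orientation: [0.998, 1.329, -1.001]
ft_force: [1.3, -11.2, 8.5]
width: 19.6
```

Emit:
apply_moves:
  commands:
    - [[-0.0011,0.0038,0.0045,0],[-0.0022,0.0077,0.009,0],[-0.0033,0.0115,0.0135,0],[-0.0044,0.0154,0.018,0],[-0.0056,0.0192,0.0225,0],[-0.0067,0.0231,0.027,0],[-0.0078,0.0269,0.0315,0],[-0.0089,0.0307,0.036,0]]

```text
t: 12.32
ee_pos: [553.1, 72.7, 234.7]
orientation: [0.998, 1.329, -1.0]
ft_force: [0.8, -6.4, 5.0]
width: 19.9
```

```bash
python3 look.py a6
```

```text
12.325 [553.14522033  72.71844051 234.74499681] tip in stand [np.float64(-51.9), np.float64(0.5), np.float64(52.7)] yaw err 2.8289741689224712e-06 [ 0.77330399 -6.41448382  5.01113019]
side [np.float64(54.5), np.float64(-0.9), 30.3] 0.75
side [np.float64(3.8), np.float64(-0.5), 64.0] 0.71
```

View pics/a6.png

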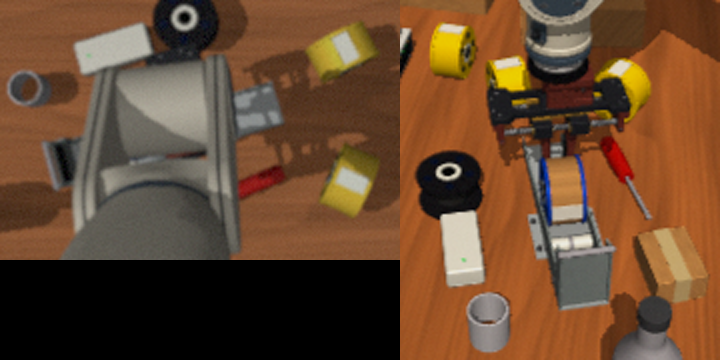

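Emit:
apply_moves:
  commands:
    - [[0.0008,-0.0029,-0.005,0],[0.0014,-0.0048,-0.011,0],[0.0014,-0.0048,-0.016,0],[0.0014,-0.0048,-0.021,0],[0.0014,-0.0048,-0.026,0],[0.0014,-0.0048,-0.029,0],[0.0014,-0.0048,-0.029,0]]

```text
t: 13.4
ee_pos: [554.5, 67.9, 205.4]
orientation: [0.999, 1.33, -1.001]
ft_force: [-0.2, -6.9, 5.9]
width: 20.0
```

Emit:
apply_moves:
  commands:
    - [[-0.0011,0.0038,0.0045,0],[-0.0022,0.0077,0.009,0],[-0.0033,0.0115,0.0135,0],[-0.0044,0.0154,0.018,0],[-0.0056,0.0192,0.0225,0],[-0.0067,0.0231,0.027,0],[-0.0078,0.0269,0.0315,0],[-0.0089,0.0307,0.036,0]]

```text
t: 14.4
ee_pos: [546.3, 99.2, 242.0]
orientation: [1.001, 1.328, -0.999]
ft_force: [2.5, -5.1, 3.7]
width: 19.9
```

```bash
python3 look.py a7
```

```text
14.4 [546.32115625  99.19539394 241.97778237] tip in stand [np.float64(-24.4), np.float64(-0.8), np.float64(60.0)] yaw err -0.001146186037995267 [ 2.50988041 -5.11075027  3.72193403]
```

View pics/a7.png

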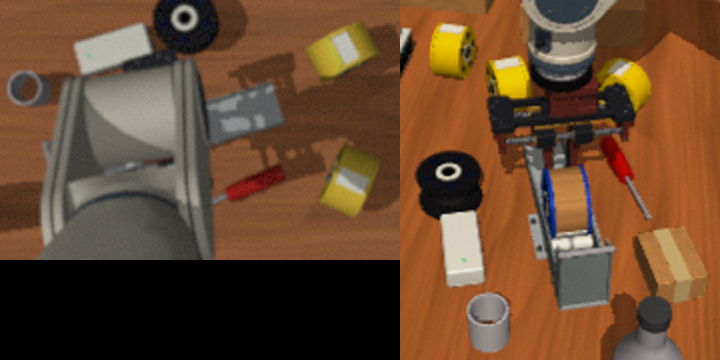

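Emit:
apply_moves:
  commands:
    - [[0.0008,-0.0029,-0.005,0],[0.0011,-0.0038,-0.011,0],[0.0011,-0.0038,-0.016,0],[0.0011,-0.0038,-0.022,0],[0.0011,-0.0038,-0.022,0]]

```text
t: 15.22
ee_pos: [547.1, 94.6, 219.5]
orientation: [0.999, 1.329, -1.0]
ft_force: [2.3, -7.4, 5.4]
width: 20.1
```

Emit:
apply_moves:
  commands:
    - [[-0.0011,0.0038,0.0045,0],[-0.0022,0.0077,0.009,0],[-0.0033,0.0115,0.0135,0],[-0.0044,0.0154,0.018,0],[-0.0053,0.0183,0.021,0],[-0.0061,0.0211,0.0235,0],[-0.0069,0.024,0.026,0],[-0.0078,0.0269,0.028,0]]

```text
t: 16.23
ee_pos: [538.8, 122.6, 247.9]
orientation: [0.999, 1.33, -1.0]
ft_force: [1.3, -1.6, 0.3]
width: 19.9
```

```bash
python3 look.py a8
```

```text
16.225 [538.8431648  122.57526641 247.87413949] tip in stand [np.float64(0.2), np.float64(0.3), np.float64(65.9)] yaw err -0.0005636854366471988 [ 1.2587964  -1.60259582  0.3118259 ]
side [np.float64(55.1), np.float64(0.3), 73.7] 0.62
```

View pics/a8.png

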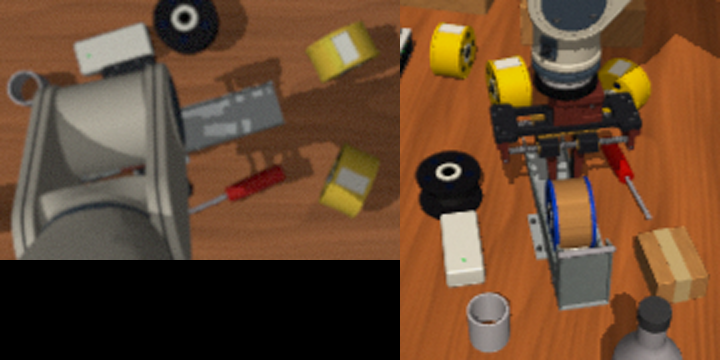

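Emit:
apply_moves:
  commands:
    - [[-0.0006,0.0019,0,0],[-0.0011,0.0038,0,0],[-0.0017,0.0058,0,0],[-0.0022,0.0077,0,0],[-0.0028,0.0096,0,0],[-0.0033,0.0115,0,0],[-0.0033,0.0115,0,0],[-0.0033,0.0115,0,0]]

```text
t: 17.42
ee_pos: [535.8, 133.8, 247.8]
orientation: [1.0, 1.329, -1.0]
ft_force: [0.4, -0.3, 0.5]
width: 20.1
```

```bash
python3 look.py a9
```

```text
17.425 [535.76687283 133.80499015 247.84818193] tip in stand [np.float64(11.8), np.float64(0.1), np.float64(65.8)] yaw err -0.0005763339669643264 [ 0.42201469 -0.34370279  0.53602858]
side [np.float64(85.4), np.float64(-2.4), 62.7] 0.78
```

View pics/a9.png

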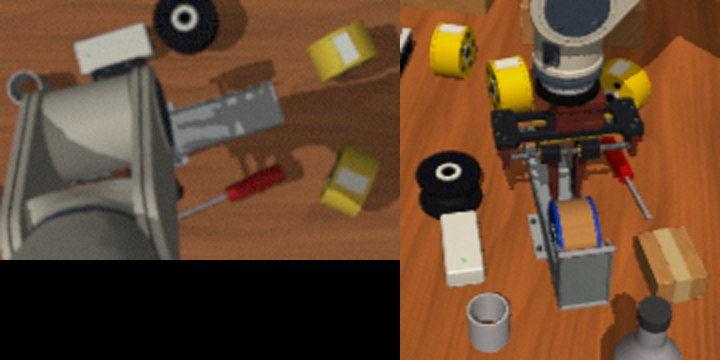

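The reel has dropped in at x≈85 and the finger force is gone. I'll take the hand away next: back along the channel, then up and clear of the camera views.

Emit:
apply_moves:
  commands:
    - [[0.003,-0.01,0.003,0],[0.008,-0.029,0.02,0],[0.014,-0.048,0.05,0],[0.02,-0.07,0.1,0],[0.03,-0.1,0.15,0],[0.03,-0.15,0.17,0],[0.03,-0.2,0.17,0],[0.03,-0.25,0.17,0]]

```text
t: 18.62
ee_pos: [565.2, -119.1, 419.9]
orientation: [1.001, 1.326, -0.999]
ft_force: [1.2, 0.4, -0.5]
width: 19.9
```

Emit:
apply_moves:
  commands:
    - [[0,-0.05,0,0],[0,-0.1,0,0],[0,-0.15,0,0],[0,-0.15,0,0],[0,-0.15,0,0]]

```text
t: 19.25
ee_pos: [565.1, -266.8, 418.5]
orientation: [1.001, 1.328, -1.001]
ft_force: [0.4, 0.3, -0.2]
width: 19.7
```

```bash
python3 look.py b1
python3 - <<'E'
from h import *
B={"empty_reel":(698,96),"driver":(456,36),"offcut":(609,315),"injector":(663,200),"parts_box":(395,194),"access_point":(546,-419),"flask":(428,411)}
for c in["top","side"]:
    viewer.get_image(c)
    for l,b in B.items(): print(c,l,[(np.array(d["position"][:2])-b).round(1) for d in models.place_of(c,l)][:1])
E
```

```text
19.25 [ 565.12442403 -266.78071143  418.52435322] tip in stand [np.float64(-381.2), np.float64(83.1), np.float64(236.5)] yaw err -0.002048896669490652 [ 0.44646405  0.33890108 -0.16224721]
top [np.float64(86.4), np.float64(-1.3), 65.0] 0.69
side [np.float64(84.8), np.float64(-1.7), 63.6] 0.7
top empty_reel [array([ 2. , -2.7])]
top driver [array([1.2, 3.6])]
top offcut [array([-1. ,  1.1])]
top injector [array([-1.1, -1.8])]
top parts_box [array([-0.4,  5.4])]
top access_point [array([ 3.2, -3. ])]
top flask [array([-1.1,  3.4])]
side empty_reel [array([ 3. , -2.2])]
side driver [array([-3. , -1.9])]
side offcut [array([-7.8,  1.2])]
side injector [array([-2.5, -0.6])]
side parts_box [array([ 1.6, -1. ])]
side access_point [array([-1. ,  0.4])]
side flask [array([3. , 2.3])]
```

View pics/b1.png

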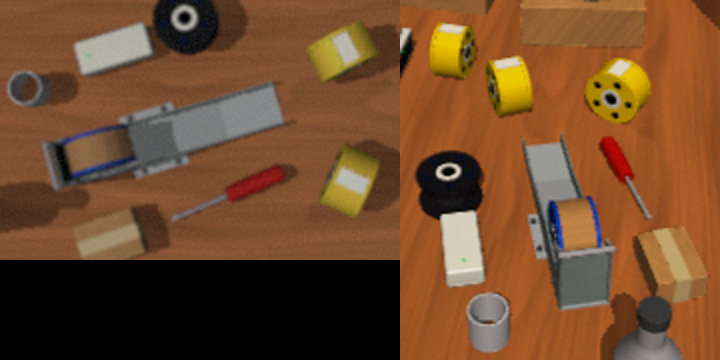

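Run:
```python
from h import *
p=np.load("p.npy");im=viewer.get_image("top");x0,y0,x1,y1=145,190,245,245;z=8
I=cv2.resize(im["color"][y0:y1,x0:x1,::-1],None,fx=z,fy=z,interpolation=cv2.INTER_CUBIC)
t=np.linspace(0,np.pi,30)
for sy in(-25,25):
    q=((proj(im,st(p,np.c_[85+45*np.cos(t),t*0+sy,66+45*np.sin(t)]))-[x0,y0]+.5)*z).astype(int)
    cv2.polylines(I,[q.reshape(-1,1,2)],False,(0,255,0),1)
cv2.imwrite("pics/b2.png",I);print(readout.get_obs()["t"])
```

```text
20.3
```

View pics/b2.png

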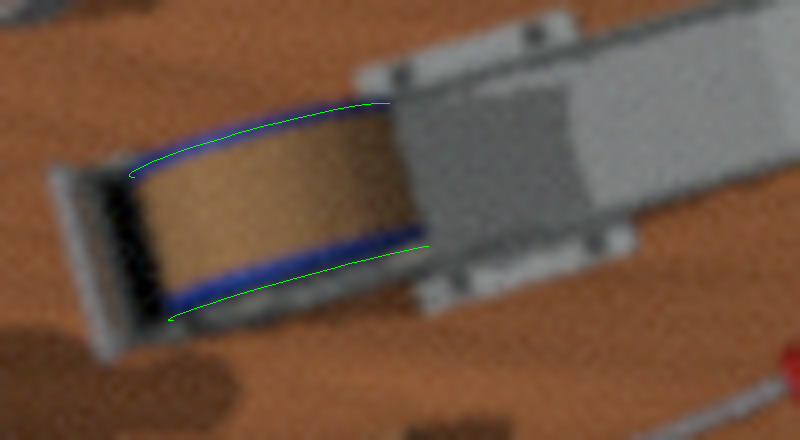

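```bash
python3 -c "
from workcell import workorder
print(workorder.close_job())"
```

```text
the job is handed in; nothing more can be done
None
```

I rolled the blue reel up the ramp and over the front roller. It dropped between the two rollers and stayed there; I then took the hand away and handed the job in at about 20 s.

**How it went:** At first the fingertips dragged on the reel, so it slid up the ramp instead of rolling, and the push reached about 15 N. I changed to short strokes that rise as the reel turns, and during these the readings stayed at about 2–6 N. They rose to 7–11 N when I lowered the fingers again between strokes.

**Last checks:**
- **Reel position:** the two cameras put it at x 86.4 and 84.8 mm (target 85) and z 65.0 and 63.6 mm (target 66). It lies 1.3 to 1.7 mm off the centre line, or about 3 mm judging by the top view; the limit is 6 mm.
- **Reel angle and rest:** its rims look parallel to the channel. It was still in place about 2 s after I let go, though I did not measure its speed directly.
- **Bystanders:** all seven are where they started, within the networks' error. The largest difference was about 8 mm, for the offcut in the side view. The top view, which is the one its starting position came from, showed about 1.5 mm.
- **Arm:** it is well clear and touching nothing.

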